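# Free the glue-seized swing clamp and unload the wooden ring

### The job

Dried glue has seized the orange wing knob of the swing clamp that holds the wooden ring in the plywood jig: rock the knob back and forth in small arcs, each way until you feel it stop but without wrenching it hard against the stops (the plastic cap cracks), until it breaks free. Then turn it counter-clockwise until the clamp arm stands a quarter turn away from the ring, take the ring out of the jig and set it down flat on the floor of the blue tray. Leave everything else on the bench where it is.

Things in the scene. Friction and masses are not known exactly. Their poses are not given: they have to be found in the camera images.
- clamp (a joint): angle (rad) of the clamp's spindle and steel arm about the vertical, positive counter-clockwise seen from above; about 0: arm over the ring; 1.57: arm along the jig's +x, beside the ring. Travel -0.7 to 1.6; it stays where it is left. While seized it turns only between two stops, each 0.12 to 0.45 rad from 0, different on either side and from start to start.
- spindle (a point): top of the clamp's steel post, on the turning axis, 54 mm above the bench. Turning takes about 0.1 N m, about 0.25 to 0.3 N m over the last 0.13 rad before a stop where the glue gives, then it is hard. Only strokes on to the stop, alternately both ways, loosen it: after two to seven (it differs) the counter-clockwise stop is gone and it turns on with 0.1 N m.
- cap (a joint): twist (rad) of the orange plastic cap relative to the spindle beneath it: the cap is springy, 4 N m per rad, reads 0 when not loaded, positive counter-clockwise. It cracks at 0.2 rad either way (0.8 N m), so ease off at about 0.4 to 0.5 N m.
- cap_grip (a point): grip point of the orange wing knob (the cap), on the vertical turning axis, 13 mm below the knob's top, 93 mm above the bench. The wing is an upright bar 50 mm long (this point's x axis), 14 mm thick (its y), 34 mm tall; its underside lies 21 mm and the steel arm's top 28 mm below this point. Grip it across its thickness.
- jig: plywood board 150 x 200 x 18 mm (x, y, z) fixed to the bench; origin at the centre of its underside. Clamp axis at (0, +55 mm), nest centre at (0, -35 mm). Four dark stops, 12 mm high, 24 wide, 10 thick, stand by the ring's faces towards the jig's +x, -x, +y and -y; the ring's four diagonal faces are free to grip.
- clamp_tip (a point): top of the free end of the steel clamp arm (22 mm wide, 8 mm thick, reaching 125 mm from the spindle's axis, top 64.5 mm above the bench); at the start it lies across the ring, 2.5 mm above it.
- ring: medium-brown octagonal wooden ring lying in the jig's nest, 0.09 to 0.15 kg: 90 mm across the flats, straight-sided hole 52 mm across, walls 19 mm thick, 36 mm tall; origin at the centre of its underside, z up. Its x and y axes and the two diagonals between them are perpendicular to its eight faces.
- tray: blue open tray fixed to the bench, 200 x 200 mm outside, 25 mm tall, walls and floor 5 mm thick; origin at the centre of its underside, its walls along its x and y.
- offcut: bystander: loose pale wooden block 70 x 36 x 20 mm between the jig and the tray; origin at the centre of its underside
- screwdriver: bystander: loose red-handled screwdriver, 160 mm long, lying on the bench between the jig and the tray
- glue: bystander: white bottle with red cap, 60 mm across, 170 mm tall, at the back
- wax: bystander: tin 84 mm across, 60 mm tall, at the back
- mallet: bystander: hammer 240 mm long lying at the left
- ring_b: bystander: larger dark octagonal ring, 110 mm across, 30 mm tall, at the left of the robot
- wrench: bystander: wrench 180 mm long lying at the right
Things that resemble listed ones, but are neither listed nor needed, are in the scene too. Leave any turquoise or yellow look-alike of the ring alone.

How it is judged (in metres and radians):
On the way, in this order (a step that is already met when the one before it is completed fails the run):
1. the seized clamp is broken free and its arm swung at least 1.2 rad counter-clockwise while the ring still lies in the nest (value of joint clamp above 1.2 rad and distance of ring from where it was at the start of the episode below 0.012 m), for 0.1 s.
2. the ring is lifted clear of the jig (height (world z) of ring above 0.035 m), for 0.1 s.
At the end, for the whole second after the job is handed in: The clamp arm stands at least 1.2 rad counter-clockwise from its closed place; the ring lies at rest on the tray's floor (its underside 2 to 10 mm above the bench, its axis within 0.1 rad of vertical, its centre within 75 mm of the tray's centre) (value of joint clamp above 1.2 rad and horizontal distance between ring and tray below 0.075 m and z of ring in the frame of tray between 0.002 and 0.01 m and angle between ring's own z axis and vertical below 0.1 rad and linear speed of ring below 0.02 m/s); the robot touches nothing.
It fails at once if the orange cap is wrenched: twisted more than 0.2 rad on its spindle either way (value of joint cap above 0.2 rad or value of joint cap below -0.2 rad).
It fails at once if a bystander is shifted by more than 30 mm (distance of any of offcut, screwdriver, glue, wax, mallet, ring_b, wrench from where it was at the start of the episode above 0.03 m).
It also fails if it takes over 72 s, if anything falls off the work surface, if the arm or the gripper's body presses on something with over 40 N, if the wrist force passes 120 N, or if a joint passes its speed limit or range.

### The arm

A 6-joint arm with a two-finger parallel gripper is mounted at the origin on the work surface. World frame = base frame: x ahead of the robot, y to its left, z up, the work surface at z = 0. Lengths are in mm, angles in rad, forces in N, time in s.
With the tool pointing down it reaches from about 300 to 825 mm from the base axis. Payload 5.4 kg.
Tool frame: the origin (TCP) lies on the centre line of the jaws, within the pads' length; the fingertips stand 17 mm ahead of it and the grasp point (between the pads) lies 2 mm behind it (arm.tcp_to_tips is the distance from the TCP to the fingertips, in mm); z points along the fingers, y is the line along which they close (so a half turn about z gives the same grasp; the last joint's range is limited). The gripper opens to 92 mm and grips with 3 to 60 N. Pads are 20 mm wide; open, the fingers measure 128 mm over their backs; the gripper's body (75 mm by 189 mm) begins 69 mm behind the grasp point.
Start: joints at [0.97, 0.158, 1.597, -0, 1.386, -0.21], TCP at [219.042, 531.627, 231.601] pointing down, gripper open.
Joint ranges: [-2.91, 2.91], [-0.94, 2.29], [0.18, 2.7], [-1.29, 4.43], [0.17, 2.64], [-3, 3]. Speed limits (rad/s): [2.57, 2.57, 3.14, 3.14, 3.14, 3.14].

### API

Orientations are given as [roll, pitch, yaw] about the fixed x, y, z axes, in that order (R = Rz(yaw) Ry(pitch) Rx(roll)).
In Python, from station import arm gives the robot as it stands.
- The arm moves only by the tool drive_tool, never from a script. Its argument "commands" is one flat list of numbers, 7 for each row, row after row: the shift along the tool's x, y, z in cm, then the turn, a rotation vector about the tool's x, y, z in degrees, then the finger opening in cm, from 0 to 9.19. In form: [tx, ty, tz, wx, wy, wz, grip, tx, ty, tz, wx, wy, wz, grip, ...]. A call has 1 to 20 rows; each row is the pose to reach, as a shift and turn from the pose commanded when the call began, along the tool's axes at that moment; what a row does not reach only later rows make up. A row lasts 1/12 s, in which the tool goes at most 41.7 mm and 7.16 degrees, less where a joint would pass 70% of its speed; a pose out of reach is approached as far as the arm can. A call with a gripper value outside its range is refused whole. The fingers move at their own pace and stop on an object; "grip_force" is the grip in N (left out, the last holds). Time passes only in rows, so rows that repeat a pose let the fingers close. It gives the time, the measured TCP pose, the force, the opening and the grip force at its end, in the units of the state.
- arm.observe(): the state, without advancing time (a new reading comes with each control period).
- arm.read_camera(name): name is "side" or "top" or "wrist"; returns the picture (384x512x3 uint8, blue, green, red); there is no depth.
- arm.camera_info(name): a dict with "vertical_fov" (degrees; the focal length in pixels is half the picture's height over the tangent of half this angle, whatever the lens; pixels are square), "cx", "cy" (the principal point, pixels), "dist_coeffs" ([k1, k2, p1, p2, k3] as OpenCV has them; the pictures are not rectified), "T" (4x4, takes a point from camera to world coordinates). Camera axes: x right, y up, looking along -z (the intrinsics and any distortion apply to the point x, -y, -z); pixel columns grow to the right and rows downward; lengths in mm; the calibration is good to about 2 mm. A picture is of the moment at which its call begins: read the wrist's pose just before it. camera_info takes no time and is no camera call; for the wrist camera it gives the pose at the moment of the call.
- arm.sign_off(): hands the job in; it is judged then, once.
Trained networks look in the newest picture that a camera, given by its name, has taken for a name from the list of things; names that differ only in an ending like _2 or _b are one class to them, and where a whole thing is asked for, a point or a joint stands for the part that bears it (a point fixed in the world has none). Each returns a list of dicts, best first, with "score" (0 to 1); they miss things now and then, are a little off and sometimes report something else, mostly with a low value. They report only what shows in the picture. A call takes as long as a camera call. They do not tell look-alikes from the thing itself.
- arm.look_for(camera, label): "box" ([left, top, right, bottom] in pixels, round what is visible of it).
The state is a dict: "time": time; "joint_positions": joint angles; "dq": joint speeds; "tau": joint torques, N m; "tool_pos": TCP position; "tool_rot": TCP orientation; "contact_force": force on the tool from outside, world axes, zero at the start; "wrist_torque": the same for the moment, N m; "opening": finger opening in mm; "grasp_force": force on a finger pad.
Only numpy, scipy, OpenCV 4.12 (cv2) and the standard library are available. Lean on these libraries where they do the work, as an engineer would, in place of code of your own. Each camera call takes 0.05 s, during which the arm holds its last target. There are 200 camera calls.

## Working session

There is one attempt and no reset: what is moved stays moved. The work goes in short steps, Python scripts to look and compute and a tool call to move; the robot and the scene stay as the last step left them, time stands still between calls to the robot, and variables do not carry over. Pictures are saved under pics/ and viewed, at most 10 in all, crops included, and the job is handed in when it is done.

Besides the shell and the picture viewer there is one more tool, called after "Call:" as a command line: name --argument value ..., lists and objects as JSON in quotes. drive_tool: Moves the arm, as the interface text tells. Its arguments: {"type":"object","properties":{"commands":{"type":"array","items":{"type":"number"}},"grip_force":{"type":"number"}},"required":["commands"]}

```bash
mkdir -p pics; ls; cat > h.py <<'E'
import numpy as np, cv2
from station import arm
from scipy.spatial.transform import Rotation as R
def cam(n):
    i=arm.camera_info(n); f=192/np.tan(np.radians(i["vertical_fov"])/2)
    K=np.array([[f,0,i["cx"]],[0,f,i["cy"]],[0,0,1.]]); return K,np.array(i["dist_coeffs"],float),np.array(i["T"])
def ray(n,uv,c=None):
    K,d,T=c or cam(n)
    p=cv2.undistortPoints(np.array(uv,float).reshape(-1,1,2),K,d).reshape(-1,2)
    v=np.c_[p[:,0],-p[:,1],-np.ones(len(p))]@T[:3,:3].T
    return T[:3,3],v
def atz(n,uv,z,c=None):
    o,v=ray(n,uv,c); return o+v*((z-o[2])/v[:,2])[:,None]
def proj(n,P,c=None):
    K,d,T=c or cam(n); P=np.atleast_2d(np.array(P,float))
    q=(P-T[:3,3])@T[:3,:3]; q=q*[1,-1,-1]
    return cv2.projectPoints(q,np.zeros(3),np.zeros(3),K,d)[0].reshape(-1,2)
E
python3 - <<'E'
from h import *
s=arm.observe(); print({k:np.round(v,3) for k,v in s.items()})
for n in("top","side","wrist"):
    K,d,T=cam(n); print(n,K[0,0].round(1),d,T.round(2).tolist())
    cv2.imwrite(f"pics/{n}0.png",arm.read_camera(n))
for l in("cap_grip","clamp_tip","jig","ring","tray","offcut","screwdriver","spindle"):
    for n in("top","side"):
        print(l,n,[(round(q["score"],2),np.round(q["box"]).tolist()) for q in arm.look_for(n,l)][:4])
E
```

```text
pics
{'time': np.float64(0.0), 'joint_positions': array([ 0.97 ,  0.159,  1.598,  0.   ,  1.386, -0.21 ]), 'dq': array([-0.002,  0.002, -0.001,  0.   , -0.001, -0.   ]), 'tau': array([ 1.0000e-03, -3.8558e+01, -3.2211e+01,  7.0000e-02,  3.8000e-02,
       -0.0000e+00]), 'tool_pos': array([218.709, 531.145, 230.599]), 'tool_rot': array([-3.14 , -0.   ,  2.751]), 'contact_force': array([-0.486,  0.236,  0.649]), 'wrist_torque': array([-0.01 , -0.002, -0.03 ]), 'grasp_force': np.float64(0.0), 'opening': np.float64(92.04)}
top 470.6 [-0.12353103  0.          0.          0.          0.        ] [[0.01, 0.98, -0.21, 165.03], [-1.0, 0.01, 0.0, -11.42], [0.01, 0.21, 0.98, 1724.31], [0.0, 0.0, 0.0, 1.0]]
side 487.4 [0.03337685 0.         0.         0.         0.        ] [[0.88, 0.33, -0.35, 23.88], [-0.48, 0.61, -0.63, -895.85], [0.01, 0.72, 0.69, 1076.6], [0.0, 0.0, 0.0, 1.0]]
wrist 329.5 [0.01890833 0.         0.         0.         0.        ] [[0.38, -0.9, -0.22, 157.43], [0.92, 0.37, 0.09, 557.16], [-0.0, -0.24, 0.97, 384.24], [0.0, 0.0, 0.0, 1.0]]
cap_grip top [(0.38, [256.0, 209.0, 267
[... 567 characters left out ...]
, 142.0, 166.0, 167.0]), (0.83, [325.0, 192.0, 358.0, 221.0]), (0.73, [119.0, 171.0, 154.0, 198.0]), (0.67, [158.0, 177.0, 190.0, 205.0])]
tray top [(0.73, [253.0, 155.0, 260.0, 190.0]), (0.63, [277.0, 170.0, 330.0, 226.0])]
tray side [(0.76, [236.0, 213.0, 331.0, 289.0])]
offcut top [(0.56, [257.0, 208.0, 268.0, 231.0])]
offcut side [(0.79, [220.0, 211.0, 247.0, 231.0])]
screwdriver top [(0.6, [132.0, 232.0, 163.0, 266.0]), (0.49, [254.0, 157.0, 263.0, 188.0]), (0.3, [255.0, 210.0, 266.0, 229.0])]
screwdriver side [(0.82, [259.0, 190.0, 307.0, 211.0])]
spindle top [(0.77, [176.0, 173.0, 233.0, 220.0])]
spindle side [(0.86, [194.0, 139.0, 260.0, 201.0]), (0.23, [207.0, 142.0, 223.0, 155.0])]
```

```bash
python3 - <<'E'
import cv2,numpy as np
t=cv2.imread("pics/top0.png")[100:300,120:350]; s=cv2.imread("pics/side0.png")[110:310,110:370]
a=cv2.resize(t,None,fx=3,fy=3,interpolation=2); cv2.imwrite("pics/a.png",a)
b=cv2.resize(s,None,fx=3,fy=3,interpolation=2); cv2.imwrite("pics/b.png",b)
E
```

```text
(no output)
```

View pics/a.png

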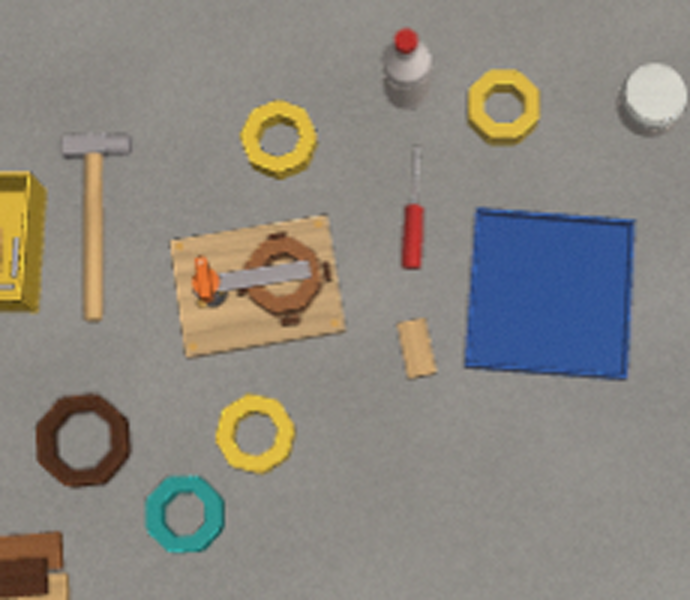

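View pics/b.png

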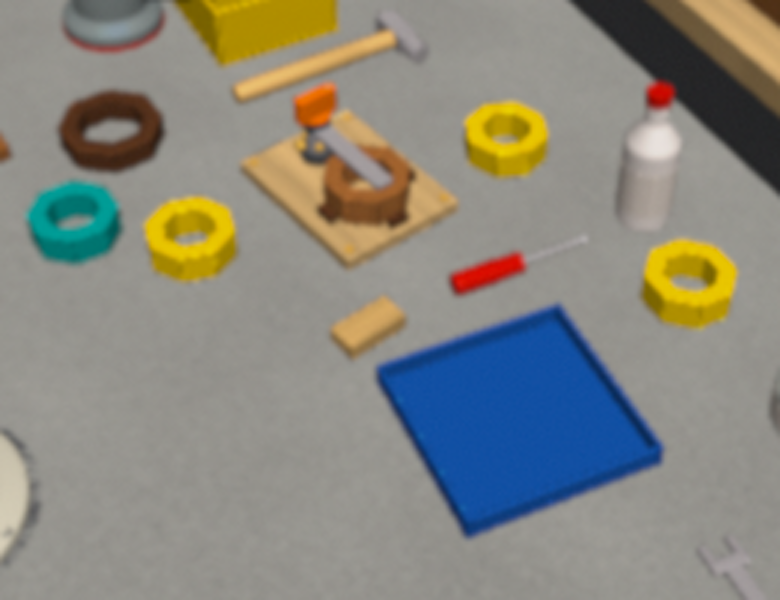

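View pics/wrist0.png

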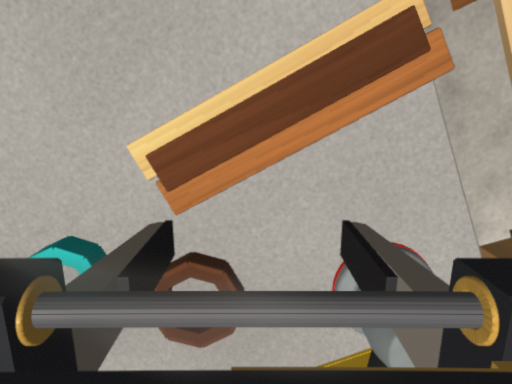

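The top view (crop at 3x) shows the jig with its corners near (170,240), (327,214), (346,329) and (187,356). The orange knob is at (205,278), and the brown ring at (284,275) has the arm over it. The blue tray's corners are near (476,207), (635,219), (627,380) and (464,368). The offcut is at (417,348) and the screwdriver at (413,205). The yellow and turquoise rings are decoys. The wrist view shows no jig yet.

```bash
cat > fit.py <<'E'
from h import *
from scipy.optimize import least_squares
def fit(n,uv,loc,z,c=None):
    """pose x,y,yaw of a flat shape from pixel points"""
    c=c or cam(n); w=atz(n,uv,z,c)[:,:2]; loc=np.array(loc,float)
    f=lambda p:(R.from_euler("z",p[2]).as_matrix()[:2,:2]@loc.T).T+p[:2]-w
    best=min((least_squares(lambda p:f(p).ravel(),[*w.mean(0),a]) for a in(-.5,.5)),key=lambda r:r.cost)
    return best.x,np.sqrt((best.fun**2).mean()),w
E
python3 - <<'E'
from fit import *
t=lambda L:np.array(L)/3.+[120,100]-1/3
p,e,w=fit("top",t([(170,240),(327,214),(346,329),(187,356)]),[(75,100),(75,-100),(-75,-100),(-75,100)],18); print("jig",p,e)
M=R.from_euler("z",p[2]).as_matrix()[:2,:2]
print("clamp",p[:2]+M@[0,55],"nest",p[:2]+M@[0,-35])
p2,e2,_=fit("top",t([(476,207),(635,219),(627,380),(464,368)]),[(100,100),(100,-100),(-100,-100),(-100,100)],25); print("tray",p2,e2)
print("knob top",atz("top",t([(202,258),(213,298),(206,278)]),106))
s=lambda L:np.array(L)/3.+[110,110]-1/3
print("side jig", fit("side",s([(350,112),(457,205),(349,266),(242,165)]),[(75,100),(75,-100),(-75,-100),(-75,100)],18)[:2])
print("side knob",atz("side",s([(317,104)]),93))
print("side tray", fit("side",s([(559,307),(661,452),(470,534),(379,371)]),[(100,100),(100,-100),(-100,-100),(-100,100)],[25])[:2])
print("offcut",atz("top",t([(417,348)]),20),"screw",atz("top",t([(413,205)]),10))
# TCP pixel in wrist + cam in tool frame
o=arm.observe(); Rt=R.from_euler("xyz",o["tool_rot"]).as_matrix()
K,d,T=cam("wrist"); print(Rt.T@(T[:3,3]-o["tool_pos"]), (Rt.T@-T[:3,2]), proj("wrist",[o["tool_pos"]]))
E
```

```text
jig [5.36933055e+02 1.92555138e+02 1.79563201e-01] 0.7564625194387239
clamp [527.11006528 246.67083676] nest [543.18404856 158.11787485]
tray [ 5.27644012e+02 -1.70042428e+02 -7.08590145e-02] 1.3223930785203313
knob top [[548.94920087 248.67962257 106.        ]
 [500.80976869 233.74079244 106.        ]
 [524.78796786 242.9538996  106.        ]]
side jig (array([5.33031656e+02, 1.86889248e+02, 1.65244222e-01]), np.float64(1.5730874944330686))
side knob [[525.83288273 243.38145846  93.        ]]
side tray (array([ 5.24152180e+02, -1.77698612e+02, -6.48140005e-02]), np.float64(2.628597046353593))
offcut [[458.0564374   -5.81994134  20.        ]] screw [[642.19870283   0.68674592  10.        ]]
[  66.66525559    0.39229985 -153.47359557] [-2.39999983e-01 -7.00131844e-05  9.70772890e-01] [[256.25459381 248.90166447]]
```

```bash
cat >> h.py <<'E'
def plan(pos,yaw):
    o=arm.observe(); Rt=R.from_euler("xyz",o["tool_rot"]); Rg=R.from_euler("xyz",[np.pi,0,yaw])
    print("t cm",(Rt.inv().apply(np.array(pos)-o["tool_pos"])/10).round(2),"w deg",np.degrees((Rt.inv()*Rg).as_rotvec()).round(2),"yaw now",o["tool_rot"].round(3),o["tool_pos"].round(1),"j1,6",o["joint_positions"][[0,5]].round(2))
E
python3 -c "
from h import *
plan([525,245,235],.25)"
```

```text
t cm [-39.21 -14.85  -0.34] w deg [  0.    -0.   143.28] yaw now [3.142 0.    2.751] [219.1 531.6 231.6] j1,6 [ 0.97 -0.21]
```

Call:
drive_tool --commands '[-39.2,-14.9,-0.3,0,0,143.3,9,-39.2,-14.9,-0.3,0,0,143.3,9,-39.2,-14.9,-0.3,0,0,143.3,9,-39.2,-14.9,-0.3,0,0,143.3,9,-39.2,-14.9,-0.3,0,0,143.3,9,-39.2,-14.9,-0.3,0,0,143.3,9,-39.2,-14.9,-0.3,0,0,143.3,9,-39.2,-14.9,-0.3,0,0,143.3,9,-39.2,-14.9,-0.3,0,0,143.3,9,-39.2,-14.9,-0.3,0,0,143.3,9,-39.2,-14.9,-0.3,0,0,143.3,9,-39.2,-14.9,-0.3,0,0,143.3,9,-39.2,-14.9,-0.3,0,0,143.3,9,-39.2,-14.9,-0.3,0,0,143.3,9,-39.2,-14.9,-0.3,0,0,143.3,9,-39.2,-14.9,-0.3,0,0,143.3,9,-39.2,-14.9,-0.3,0,0,143.3,9,-39.2,-14.9,-0.3,0,0,143.3,9,-39.2,-14.9,-0.3,0,0,143.3,9,-39.2,-14.9,-0.3,0,0,143.3,9]'

```text
time: 2.62
tool_pos: [524.8, 244.5, 234.6]
tool_rot: [-3.142, -0.0, 0.245]
contact_force: [-0.3, 0.3, 0.5]
opening: 90.3
grasp_force: 0.0
```

Call:
drive_tool --commands '[0,0,0,0,0,0,9,0,0,0,0,0,0,9,0,0,0,0,0,0,9]'

```text
time: 2.87
tool_pos: [524.7, 244.5, 234.6]
tool_rot: [3.142, 0.0, 0.254]
contact_force: [-1.0, 0.4, -0.4]
opening: 89.9
grasp_force: 0.0
```

```bash
python3 -c "
from h import *
plan([525,245,235],.25)
c=cam('wrist'); im=arm.read_camera('wrist'); cv2.imwrite('pics/w1.png',im)
np.save('c1.npy',c[2])
hsv=cv2.cvtColor(im,cv2.COLOR_BGR2HSV); m=cv2.inRange(hsv,(4,170,130),(16,255,255))
n,l,s,ce=cv2.connectedComponentsWithStats(m)
for i in range(1,n):
    if s[i,4]>100: print(s[i],ce[i],cv2.minAreaRect(np.argwhere(l==i)[:,::-1].astype(np.float32)))
"
```

```text
t cm [ 0.04 -0.04 -0.04] w deg [0.   0.   0.22] yaw now [3.142 0.    0.254] [524.7 244.5 234.6] j1,6 [0.23 1.54]
[ 299  141   78   34 1022] [335.40606654 156.15655577] ((337.98724365234375, 157.11358642578125), (77.02276611328125, 31.71731948852539), 2.0095536708831787)
[ 236  161   34   55 1171] [252.61998292 186.83689155] ((252.5, 188.0), (54.0, 33.0), 90.0)
[297 196  66  30 743] [326.80484522 211.4064603 ] ((328.4427185058594, 211.8614959716797), (65.78086853027344, 26.23113441467285), 5.82634162902832)
```

View pics/w1.png

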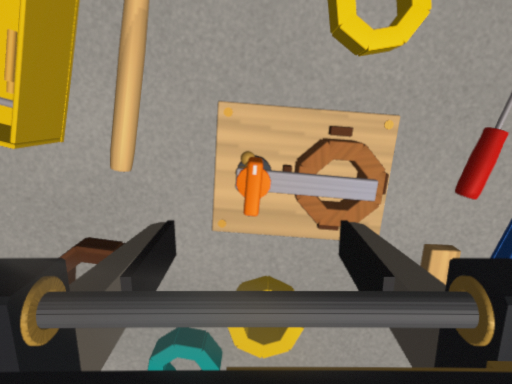

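The wrist view shows the knob's wing running from about (258,158) to (251,214), with a round flange beneath it. The arm points right to (377,189), and the ring is centred near (340,183).

```bash
python3 -c "
import cv2
im=cv2.imread('pics/w1.png')[90:250,200:400]
cv2.imwrite('pics/w1c.png',cv2.resize(im,None,fx=4,fy=3.7,interpolation=2) if 0 else cv2.resize(im,(740,592),interpolation=2))"
```

```text
(no output)
```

View pics/w1c.png

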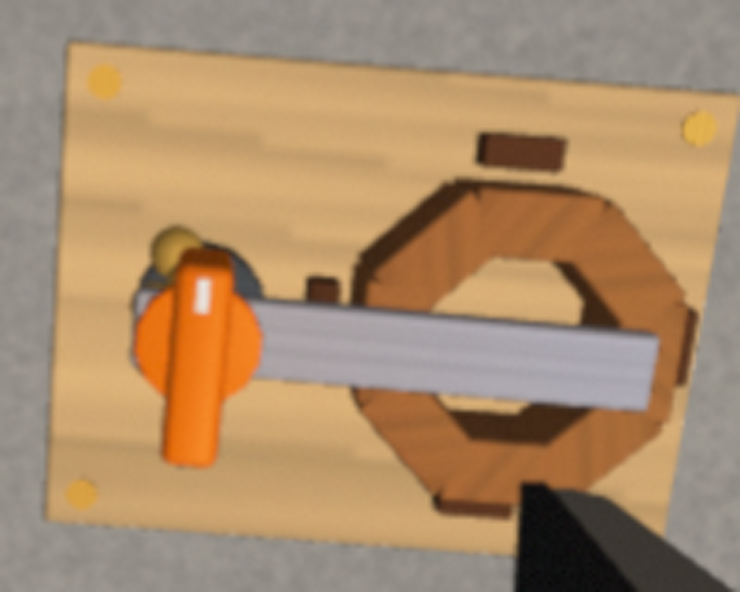

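The crop at 3.7x shows the wing's top face with its centreline running from (207,264) to (189,463). The jig corners are at (68,42), (738,95) and (47,520), and the arm's tip end runs from (658,338) to (645,410).

```bash
python3 - <<'E'
from fit import *
K,d,_=cam("wrist"); c=(K,d,np.load("c1.npy"))
t=lambda L:(np.array(L)+.5)/3.7+[200,90]-.5
p,e,w=fit("wrist",t([(68,42),(738,95),(47,520)]),[(75,100),(75,-100),(-75,100)],18,c); print("jig",p,e)
M=R.from_euler("z",p[2]).as_matrix()[:2,:2]
print("clamp",p[:2]+M@[0,55],"nest",p[:2]+M@[0,-35])
w=atz("wrist",t([(207.5,263),(189,464)]),106,c); dd=w[0]-w[1]
print("wing",w,w.mean(0),np.linalg.norm(dd),np.arctan2(dd[1],dd[0]))
tp=atz("wrist",t([(658,338),(645,410)]),64.5,c).mean(0); v=tp[:2]-w.mean(0)[:2]
print("tip",tp,np.linalg.norm(v),"arm angle",np.arctan2(v[1],v[0])+np.pi/2-p[2])
r=atz("wrist",t([(480,187),(607,203),(690,300),(661,420),(368,400),(437,490)]),54,c)
print("ring corners",r.round(1).tolist())
n=p[:2]+M@[0,-35]
print([ (np.linalg.norm(q[:2]-n).round(1),np.degrees(np.arctan2(*(q[:2]-n)[::-1])-p[2]).round(1)) for q in r])
E
```

```text
jig [5.34599217e+02 1.94376950e+02 1.77240573e-01] 1.1138157705023086
clamp [524.90194462 248.51531801] nest [540.77020917 159.92526112]
wing [[550.33558348 252.4268489  106.        ]
 [501.79725196 244.54817067 106.        ]] [526.06641772 248.48750979 106.        ] 49.17360264596067 0.16091525081144079
tip [545.17168939 126.45318226  64.5       ] 123.52080189607312 arm angle -0.02194461399565087
ring corners [[581.5, 184.4, 54.0], [586.0, 149.7, 54.0], [566.4, 118.9, 54.0], [531.8, 115.0, 54.0], [516.6, 197.0, 54.0], [495.8, 170.3, 54.0]]
[(np.float64(47.5), np.float64(20.8)), (np.float64(46.3), np.float64(-22.9)), (np.float64(48.4), np.float64(-68.2)), (np.float64(45.8), np.float64(-111.5)), (np.float64(44.3), np.float64(112.9)), (np.float64(46.1), np.float64(156.9))]
```

```bash
python3 -c "
from h import *
plan([526,248.5,92],.165)"
```

```text
t cm [ 0.22 -0.35 14.26] w deg [-0.    0.    5.06] yaw now [-3.142  0.     0.253] [524.7 244.5 234.6] j1,6 [0.23 1.54]
```

Call:
drive_tool --commands '[0.22,-0.35,0,0,0,5.1,5,0.22,-0.35,3,0,0,5.1,5,0.22,-0.35,6,0,0,5.1,5,0.22,-0.35,9,0,0,5.1,5,0.22,-0.35,11,0,0,5.1,5,0.22,-0.35,12.5,0,0,5.1,5,0.22,-0.35,13.5,0,0,5.1,5,0.22,-0.35,14.2,0,0,5.1,5,0.22,-0.35,14.26,0,0,5.1,5,0.22,-0.35,14.26,0,0,5.1,5]'

```text
time: 3.75
tool_pos: [526.4, 248.6, 92.5]
tool_rot: [-3.142, -0.001, 0.162]
contact_force: [-0.2, -0.7, 0.7]
opening: 49.8
grasp_force: 0.0
```

Call:
drive_tool --commands '[0,0,0,0,0,0,3,0,0,0,0,0,0,2,0,0,0,0,0,0,1.2,0,0,0,0,0,0,1.2,0,0,0,0,0,0,1.2,0,0,0,0,0,0,1.2,0,0,0,0,0,0,1.2,0,0,0,0,0,0,1.2]' --grip_force 50

```text
time: 4.42
tool_pos: [526.8, 248.8, 93.0]
tool_rot: [-3.141, -0.002, 0.162]
contact_force: [-0.6, 0.9, 5.8]
opening: 30.0
grasp_force: 50.0
```

```bash
cat > st.py <<'E'
from h import *
o=arm.observe(); print({k:np.round(o[k],3).tolist() for k in("time","tool_pos","tool_rot","contact_force","wrist_torque","opening","grasp_force")},"j6",o["joint_positions"][5].round(4))
E
python3 st.py
```

```text
{'time': 4.417, 'tool_pos': [526.759, 248.798, 93.013], 'tool_rot': [-3.141, -0.002, 0.162], 'contact_force': [-0.595, 0.884, 5.826], 'wrist_torque': [0.162, 0.137, -0.005], 'opening': 30.024, 'grasp_force': 50.002} j6 1.6427
```

The pads stopped at 30 mm instead of 14 mm, so they are probably on the round flange under the wing. I'll check the flange's height.

```bash
python3 - <<'E'
from fit import *
K,d,_=cam("wrist"); c=(K,d,np.load("c1.npy"))
for z in (60,66,72,78,84,90,106):
    a=proj("wrist",[[526,248.5,z],[526,248.5-15,z],[526,248.5+15,z]],c); print(z,((a+.5-[200,90])*3.7-.5).round(0).tolist())
print(((proj("wrist",[[526,248.5,106]],c)+.5-[200,90])*3.7))
E
```

```text
60 [[200.0, 328.0], [253.0, 341.0], [147.0, 314.0]]
66 [[200.0, 332.0], [253.0, 346.0], [146.0, 319.0]]
72 [[199.0, 337.0], [254.0, 351.0], [144.0, 323.0]]
78 [[199.0, 341.0], [255.0, 356.0], [143.0, 327.0]]
84 [[199.0, 346.0], [256.0, 361.0], [142.0, 332.0]]
90 [[199.0, 351.0], [257.0, 366.0], [140.0, 337.0]]
106 [[198.0, 366.0], [259.0, 381.0], [137.0, 350.0]]
[[198.44364221 366.29525956]]
```

Call:
drive_tool --commands '[0,0,0,0,0,0,4.5,0,0,0,0,0,0,4.5,0,0,0,0,0,0,4.5,0,0,0,0,0,0,4.5]'

```text
time: 4.75
tool_pos: [525.4, 248.2, 91.3]
tool_rot: [3.141, 0.001, 0.162]
contact_force: [0.1, -0.0, -0.4]
opening: 45.0
grasp_force: 0.0
```

```bash
python3 st.py; python3 - <<'E'
from h import *
im=arm.read_camera("wrist"); cv2.imwrite("pics/w2.png",im)
s=arm.read_camera("side"); cv2.imwrite("pics/s2.png",s)
a=cv2.resize(im[120:384,100:412],(400,338)); b=cv2.resize(s[110:190,170:270],(400,320),interpolation=2)
cv2.imwrite("pics/m2.png",np.hstack([a,cv2.copyMakeBorder(b,0,18,0,0,0)]))
E
```

```text
{'time': 4.75, 'tool_pos': [525.429, 248.245, 91.335], 'tool_rot': [3.141, 0.001, 0.162], 'contact_force': [0.137, -0.021, -0.373], 'wrist_torque': [0.008, 0.203, -0.049], 'opening': 45.015, 'grasp_force': 0.0} j6 1.6428
```

View pics/m2.png

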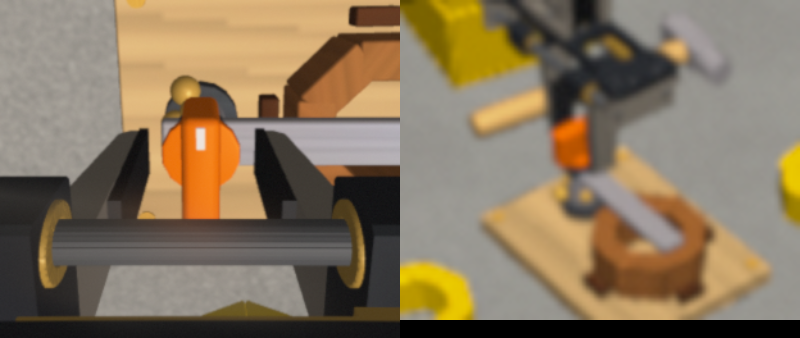

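The left half shows the wing between the open fingers, with the wider round flange below it at about (200,150). I'll raise 8 mm so the tips clear the flange, then grip again.

Call:
drive_tool --commands '[0,0,-0.8,0,0,0,4.5,0,0,-0.8,0,0,0,4.5,0,0,-0.8,0,0,0,2.5,0,0,-0.8,0,0,0,1.1,0,0,-0.8,0,0,0,1.1,0,0,-0.8,0,0,0,1.1,0,0,-0.8,0,0,0,1.1,0,0,-0.8,0,0,0,1.1,0,0,-0.8,0,0,0,1.1]' --grip_force 20

```text
time: 5.6
tool_pos: [525.8, 248.6, 99.9]
tool_rot: [-3.141, 0.0, 0.162]
contact_force: [-0.1, 2.0, 0.1]
opening: 13.8
grasp_force: 20.0
```

```bash
python3 st.py
```

```text
{'time': 5.6, 'tool_pos': [525.843, 248.65, 99.854], 'tool_rot': [-3.141, 0.0, 0.162], 'contact_force': [-0.067, 1.984, 0.068], 'wrist_torque': [0.236, 0.16, 0.013], 'opening': 13.839, 'grasp_force': 19.999} j6 1.6427
```

Call:
drive_tool --commands '[0,0,0,0,0,0,1.1,0,0,0,0,0,0,1.1,0,0,0,0,0,-1.5,1.1,0,0,0,0,0,-3,1.1,0,0,0,0,0,-4.5,1.1,0,0,0,0,0,-6,1.1,0,0,0,0,0,-6,1.1]' --grip_force 50

```text
time: 6.18
tool_pos: [525.8, 248.7, 99.9]
tool_rot: [-3.141, 0.0, 0.267]
contact_force: [-1.1, 2.4, -0.3]
opening: 13.5
grasp_force: 50.0
```

```bash
python3 st.py
```

```text
{'time': 6.183, 'tool_pos': [525.81, 248.738, 99.869], 'tool_rot': [-3.141, 0.0, 0.267], 'contact_force': [-1.057, 2.39, -0.257], 'wrist_torque': [0.321, 0.155, -0.053], 'opening': 13.474, 'grasp_force': 50.001} j6 1.5375
```

Call:
drive_tool --commands '[0,0,0,0,0,-1.5,1.1,0,0,0,0,0,-3,1.1,0,0,0,0,0,-3,1.1]'

```text
time: 6.43
tool_pos: [525.8, 248.8, 99.9]
tool_rot: [-3.141, 0.0, 0.319]
contact_force: [-0.0, 3.0, -1.5]
opening: 13.9
grasp_force: 50.0
```

```bash
python3 st.py
```

```text
{'time': 6.433, 'tool_pos': [525.797, 248.807, 99.883], 'tool_rot': [-3.141, 0.0, 0.319], 'contact_force': [-0.025, 3.008, -1.466], 'wrist_torque': [0.487, 0.2, -0.067], 'opening': 13.895, 'grasp_force': 50.001} j6 1.4858
```

Call:
drive_tool --commands '[0,0,0,0,0,-1.5,1.1,0,0,0,0,0,-2.5,1.1,0,0,0,0,0,-2.5,1.1]'

```text
time: 6.68
tool_pos: [525.8, 248.8, 99.9]
tool_rot: [-3.141, 0.0, 0.362]
contact_force: [-0.2, 3.6, -2.5]
opening: 14.1
grasp_force: 50.0
```

```bash
python3 st.py
```

```text
{'time': 6.683, 'tool_pos': [525.762, 248.824, 99.852], 'tool_rot': [-3.141, 0.0, 0.362], 'contact_force': [-0.188, 3.6, -2.538], 'wrist_torque': [0.716, 0.231, -0.105], 'opening': 14.057, 'grasp_force': 50.001} j6 1.4423
```

Call:
drive_tool --commands '[0,0,0,0,0,-1.5,1.1,0,0,0,0,0,-2.5,1.1,0,0,0,0,0,-2.5,1.1]'

```text
time: 6.93
tool_pos: [525.8, 248.9, 99.9]
tool_rot: [-3.141, 0.0, 0.406]
contact_force: [-0.3, 4.4, -1.8]
opening: 13.6
grasp_force: 50.0
```

```bash
python3 st.py
```

```text
{'time': 6.933, 'tool_pos': [525.771, 248.865, 99.884], 'tool_rot': [-3.141, 0.0, 0.406], 'contact_force': [-0.345, 4.425, -1.783], 'wrist_torque': [0.823, 0.271, -0.107], 'opening': 13.568, 'grasp_force': 50.001} j6 1.3985
```

Call:
drive_tool --commands '[0,0,0,0,0,-1.5,1.1,0,0,0,0,0,-2.5,1.1,0,0,0,0,0,-2.5,1.1]'

```text
time: 7.18
tool_pos: [525.7, 248.9, 99.9]
tool_rot: [-3.141, 0.0, 0.449]
contact_force: [-1.3, 5.0, -1.2]
opening: 13.5
grasp_force: 50.0
```

```bash
python3 st.py
```

```text
{'time': 7.183, 'tool_pos': [525.745, 248.895, 99.862], 'tool_rot': [-3.141, 0.0, 0.449], 'contact_force': [-1.328, 4.974, -1.201], 'wrist_torque': [0.924, 0.275, -0.128], 'opening': 13.519, 'grasp_force': 50.001} j6 1.355
```

Call:
drive_tool --commands '[0,0,0,0,0,-1.5,1.1,0,0,0,0,0,-2.5,1.1,0,0,0,0,0,-2.5,1.1]'

```text
time: 7.43
tool_pos: [525.7, 248.9, 99.9]
tool_rot: [-3.141, 0.0, 0.493]
contact_force: [0.3, 5.2, -1.7]
opening: 13.6
grasp_force: 50.0
```

```bash
python3 st.py
```

```text
{'time': 7.433, 'tool_pos': [525.72, 248.948, 99.862], 'tool_rot': [-3.141, 0.0, 0.493], 'contact_force': [0.251, 5.177, -1.712], 'wrist_torque': [0.927, 0.345, -0.175], 'opening': 13.561, 'grasp_force': 50.001} j6 1.3113
```

Call:
drive_tool --commands '[0,0,0,0,0,-1.5,1.1,0,0,0,0,0,-2.5,1.1,0,0,0,0,0,-2.5,1.1]'

```text
time: 7.68
tool_pos: [525.7, 249.0, 99.9]
tool_rot: [-3.14, -0.0, 0.537]
contact_force: [-1.0, 5.3, -1.7]
opening: 13.7
grasp_force: 50.0
```

```bash
python3 st.py
```

```text
{'time': 7.683, 'tool_pos': [525.705, 248.973, 99.867], 'tool_rot': [-3.14, -0.0, 0.537], 'contact_force': [-0.976, 5.3, -1.7], 'wrist_torque': [0.936, 0.309, -0.186], 'opening': 13.724, 'grasp_force': 50.005} j6 1.2678
```

Call:
drive_tool --commands '[0,0,0,0,0,-1.5,1.1,0,0,0,0,0,-2.5,1.1,0,0,0,0,0,-2.5,1.1]'

```text
time: 7.93
tool_pos: [525.7, 249.1, 99.9]
tool_rot: [-3.14, -0.0, 0.58]
contact_force: [-0.5, 5.9, -1.5]
opening: 13.4
grasp_force: 50.0
```

```bash
python3 st.py
```

```text
{'time': 7.933, 'tool_pos': [525.68, 249.051, 99.875], 'tool_rot': [-3.14, -0.0, 0.58], 'contact_force': [-0.467, 5.911, -1.515], 'wrist_torque': [0.981, 0.291, -0.238], 'opening': 13.402, 'grasp_force': 50.024} j6 1.2245
```

Call:
drive_tool --commands '[0,0,0,0,0,-1,1.1,0,0,0,0,0,-2,1.1,0,0,0,0,0,-2,1.1]'

```text
time: 8.18
tool_pos: [525.6, 249.1, 99.9]
tool_rot: [-3.14, -0.0, 0.614]
contact_force: [-1.3, 6.2, -0.8]
opening: 13.6
grasp_force: 50.0
```

```bash
python3 st.py
```

```text
{'time': 8.183, 'tool_pos': [525.647, 249.079, 99.875], 'tool_rot': [-3.14, -0.0, 0.614], 'contact_force': [-1.264, 6.204, -0.841], 'wrist_torque': [1.0, 0.336, -0.436], 'opening': 13.605, 'grasp_force': 50.048} j6 1.1898
```

Call:
drive_tool --commands '[0,0,0,0,0,4,1.1,0,0,0,0,0,8,1.1,0,0,0,0,0,12,1.1,0,0,0,0,0,16,1.1,0,0,0,0,0,20,1.1,0,0,0,0,0,24,1.1,0,0,0,0,0,27,1.1,0,0,0,0,0,29.5,1.1,0,0,0,0,0,29.5,1.1]'

```text
time: 8.93
tool_pos: [525.8, 248.5, 99.9]
tool_rot: [3.142, 0.0, 0.099]
contact_force: [-0.9, 4.4, -1.9]
opening: 13.4
grasp_force: 50.0
```

```bash
python3 st.py
```

```text
{'time': 8.933, 'tool_pos': [525.847, 248.507, 99.856], 'tool_rot': [3.142, 0.0, 0.099], 'contact_force': [-0.898, 4.362, -1.942], 'wrist_torque': [0.664, 0.286, 0.018], 'opening': 13.445, 'grasp_force': 49.999} j6 1.7055
```

Call:
drive_tool --commands '[0,0,0,0,0,1.5,1.1,0,0,0,0,0,2.5,1.1,0,0,0,0,0,2.5,1.1]'

```text
time: 9.18
tool_pos: [525.9, 248.5, 99.9]
tool_rot: [3.141, 0.0, 0.057]
contact_force: [-0.8, 3.7, -1.2]
opening: 13.5
grasp_force: 50.0
```

```bash
python3 st.py
```

```text
{'time': 9.183, 'tool_pos': [525.882, 248.469, 99.902], 'tool_rot': [3.141, 0.0, 0.057], 'contact_force': [-0.804, 3.714, -1.152], 'wrist_torque': [0.64, 0.248, 0.066], 'opening': 13.509, 'grasp_force': 50.0} j6 1.7474
```

Call:
drive_tool --commands '[0,0,0,0,0,1.5,1.1,0,0,0,0,0,2.5,1.1,0,0,0,0,0,2.5,1.1]'

```text
time: 9.43
tool_pos: [525.9, 248.4, 99.9]
tool_rot: [3.141, 0.0, 0.013]
contact_force: [-1.0, 3.1, -2.4]
opening: 13.7
grasp_force: 50.0
```

```bash
python3 st.py
```

```text
{'time': 9.433, 'tool_pos': [525.855, 248.384, 99.868], 'tool_rot': [3.141, 0.0, 0.013], 'contact_force': [-1.011, 3.105, -2.43], 'wrist_torque': [0.641, 0.258, 0.104], 'opening': 13.71, 'grasp_force': 50.0} j6 1.7911
```

Call:
drive_tool --commands '[0,0,0,0,0,1.5,1.1,0,0,0,0,0,2.5,1.1,0,0,0,0,0,2.5,1.1]'

```text
time: 9.68
tool_pos: [525.9, 248.4, 99.9]
tool_rot: [3.141, 0.0, -0.03]
contact_force: [-0.8, 2.8, -3.3]
opening: 13.6
grasp_force: 50.0
```

```bash
python3 st.py
```

```text
{'time': 9.683, 'tool_pos': [525.898, 248.379, 99.907], 'tool_rot': [3.141, 0.0, -0.03], 'contact_force': [-0.813, 2.766, -3.261], 'wrist_torque': [0.55, 0.31, 0.038], 'opening': 13.573, 'grasp_force': 50.0} j6 1.8348
```

Call:
drive_tool --commands '[0,0,0,0,0,1.5,1.1,0,0,0,0,0,2.5,1.1,0,0,0,0,0,2.5,1.1]'

```text
time: 9.93
tool_pos: [525.8, 248.3, 99.9]
tool_rot: [3.141, 0.0, -0.074]
contact_force: [-0.8, 2.4, -2.3]
opening: 13.4
grasp_force: 50.0
```

```bash
python3 st.py
```

```text
{'time': 9.933, 'tool_pos': [525.842, 248.308, 99.882], 'tool_rot': [3.141, 0.0, -0.074], 'contact_force': [-0.771, 2.399, -2.31], 'wrist_torque': [0.472, 0.337, 0.104], 'opening': 13.353, 'grasp_force': 50.002} j6 1.8783
```

Call:
drive_tool --commands '[0,0,0,0,0,1.5,1.1,0,0,0,0,0,2.5,1.1,0,0,0,0,0,2.5,1.1]'

```text
time: 10.18
tool_pos: [525.9, 248.3, 99.9]
tool_rot: [3.141, 0.0, -0.117]
contact_force: [-1.2, 1.6, -1.6]
opening: 13.5
grasp_force: 50.0
```

```bash
python3 st.py
```

```text
{'time': 10.183, 'tool_pos': [525.862, 248.272, 99.9], 'tool_rot': [3.141, 0.0, -0.117], 'contact_force': [-1.237, 1.55, -1.644], 'wrist_torque': [0.345, 0.33, 0.251], 'opening': 13.52, 'grasp_force': 50.017} j6 1.9218
```

Call:
drive_tool --commands '[0,0,0,0,0,1,1.1,0,0,0,0,0,2,1.1,0,0,0,0,0,2,1.1]'

```text
time: 10.43
tool_pos: [525.9, 248.2, 99.9]
tool_rot: [3.141, 0.0, -0.153]
contact_force: [-0.6, 1.4, -1.8]
opening: 13.4
grasp_force: 50.0
```

```bash
python3 st.py
```

```text
{'time': 10.433, 'tool_pos': [525.861, 248.242, 99.896], 'tool_rot': [3.141, 0.0, -0.153], 'contact_force': [-0.596, 1.352, -1.762], 'wrist_torque': [0.198, 0.374, 0.326], 'opening': 13.429, 'grasp_force': 50.029} j6 1.9576
```

Call:
drive_tool --commands '[0,0,0,0,0,1,1.1,0,0,0,0,0,2,1.1,0,0,0,0,0,2,1.1]'

```text
time: 10.68
tool_pos: [525.9, 248.2, 99.9]
tool_rot: [3.141, 0.0, -0.188]
contact_force: [-1.3, -0.1, -2.6]
opening: 13.4
grasp_force: 50.0
```

```bash
python3 st.py
```

```text
{'time': 10.683, 'tool_pos': [525.872, 248.195, 99.895], 'tool_rot': [3.141, 0.0, -0.188], 'contact_force': [-1.312, -0.107, -2.626], 'wrist_torque': [-0.029, 0.466, 0.358], 'opening': 13.382, 'grasp_force': 50.034} j6 1.9928
```

Call:
drive_tool --commands '[0,0,0,0,0,1,1.1,0,0,0,0,0,1.5,1.1,0,0,0,0,0,1.5,1.1]'

```text
time: 10.93
tool_pos: [525.9, 248.2, 99.9]
tool_rot: [3.141, 0.0, -0.214]
contact_force: [-2.5, -0.8, -2.2]
opening: 13.7
grasp_force: 50.0
```

```bash
python3 st.py
```

```text
{'time': 10.933, 'tool_pos': [525.853, 248.177, 99.889], 'tool_rot': [3.141, 0.0, -0.214], 'contact_force': [-2.501, -0.813, -2.232], 'wrist_torque': [-0.14, 0.451, 0.299], 'opening': 13.684, 'grasp_force': 50.03} j6 2.0186
```

Call:
drive_tool --commands '[0,0,0,0,0,1,1.1,0,0,0,0,0,2,1.1,0,0,0,0,0,2,1.1]'

```text
time: 11.18
tool_pos: [525.9, 248.2, 99.9]
tool_rot: [3.141, 0.0, -0.249]
contact_force: [-2.2, -2.2, -1.3]
opening: 13.8
grasp_force: 50.0
```

```bash
python3 st.py
```

```text
{'time': 11.183, 'tool_pos': [525.865, 248.16, 99.918], 'tool_rot': [3.141, 0.0, -0.249], 'contact_force': [-2.237, -2.201, -1.317], 'wrist_torque': [-0.423, 0.537, 0.382], 'opening': 13.771, 'grasp_force': 50.041} j6 2.0541
```

Call:
drive_tool --commands '[0,0,0,0,0,1,1.1,0,0,0,0,0,1.5,1.1,0,0,0,0,0,1.5,1.1]'

```text
time: 11.43
tool_pos: [525.9, 248.2, 99.9]
tool_rot: [3.141, 0.0, -0.275]
contact_force: [-3.0, -3.1, -1.8]
opening: 13.3
grasp_force: 50.1
```

```bash
python3 st.py
```

```text
{'time': 11.433, 'tool_pos': [525.853, 248.159, 99.896], 'tool_rot': [3.141, 0.0, -0.275], 'contact_force': [-2.977, -3.117, -1.783], 'wrist_torque': [-0.57, 0.672, 0.483], 'opening': 13.307, 'grasp_force': 50.064} j6 2.0796
```

Call:
drive_tool --commands '[0,0,0,0,0,-5,1.1,0,0,0,0,0,-10,1.1,0,0,0,0,0,-15,1.1,0,0,0,0,0,-20,1.1,0,0,0,0,0,-25,1.1,0,0,0,0,0,-30,1.1,0,0,0,0,0,-35,1.1,0,0,0,0,0,-39,1.1,0,0,0,0,0,-43,1.1,0,0,0,0,0,-46,1.1,0,0,0,0,0,-48,1.1,0,0,0,0,0,-49.5,1.1,0,0,0,0,0,-50,1.1,0,0,0,0,0,-50,1.1]'

```text
time: 12.6
tool_pos: [525.7, 249.2, 99.9]
tool_rot: [-3.14, -0.0, 0.597]
contact_force: [-3.2, 2.7, -2.8]
opening: 13.8
grasp_force: 50.0
```

```bash
python3 st.py
```

```text
{'time': 12.6, 'tool_pos': [525.708, 249.163, 99.908], 'tool_rot': [-3.14, -0.0, 0.597], 'contact_force': [-3.225, 2.704, -2.793], 'wrist_torque': [0.24, 0.756, -0.367], 'opening': 13.813, 'grasp_force': 50.031} j6 1.2075
```

Call:
drive_tool --commands '[0,0,0,0,0,-1,1.1,0,0,0,0,0,-1.5,1.1,0,0,0,0,0,-1.5,1.1]'

```text
time: 12.85
tool_pos: [525.7, 249.1, 99.9]
tool_rot: [-3.14, -0.0, 0.624]
contact_force: [-3.7, 3.5, -2.3]
opening: 13.5
grasp_force: 50.1
```

```bash
python3 st.py
```

```text
{'time': 12.85, 'tool_pos': [525.707, 249.133, 99.916], 'tool_rot': [-3.14, -0.0, 0.624], 'contact_force': [-3.709, 3.538, -2.265], 'wrist_torque': [0.643, 0.771, -0.458], 'opening': 13.537, 'grasp_force': 50.057} j6 1.1801
```

Stroke three reached the counter-clockwise stop. I'll go back clockwise to -0.27, which is 51.2 degrees.

Call:
drive_tool --commands '[0,0,0,0,0,5,1.1,0,0,0,0,0,10,1.1,0,0,0,0,0,15,1.1,0,0,0,0,0,20,1.1,0,0,0,0,0,25,1.1,0,0,0,0,0,30,1.1,0,0,0,0,0,35,1.1,0,0,0,0,0,39,1.1,0,0,0,0,0,43,1.1,0,0,0,0,0,46,1.1,0,0,0,0,0,48.5,1.1,0,0,0,0,0,50,1.1,0,0,0,0,0,51,1.1,0,0,0,0,0,51,1.1]'

```text
time: 14.02
tool_pos: [525.9, 248.1, 99.9]
tool_rot: [3.141, -0.0, -0.265]
contact_force: [-3.3, -0.6, -2.2]
opening: 13.7
grasp_force: 50.1
```

```bash
python3 st.py
```

```text
{'time': 14.017, 'tool_pos': [525.89, 248.109, 99.927], 'tool_rot': [3.141, -0.0, -0.265], 'contact_force': [-3.26, -0.607, -2.198], 'wrist_torque': [-0.037, 0.746, 0.439], 'opening': 13.67, 'grasp_force': 50.053} j6 2.0699
```

Call:
drive_tool --commands '[0,0,0,0,0,0.7,1.1,0,0,0,0,0,0.7,1.1,0,0,0,0,0,-5,1.1,0,0,0,0,0,-10,1.1,0,0,0,0,0,-15,1.1,0,0,0,0,0,-20,1.1,0,0,0,0,0,-25,1.1,0,0,0,0,0,-30,1.1,0,0,0,0,0,-35,1.1,0,0,0,0,0,-39,1.1,0,0,0,0,0,-43,1.1,0,0,0,0,0,-46,1.1,0,0,0,0,0,-48.5,1.1,0,0,0,0,0,-50,1.1,0,0,0,0,0,-50.5,1.1,0,0,0,0,0,-50.5,1.1]'

```text
time: 15.35
tool_pos: [525.7, 249.1, 99.9]
tool_rot: [-3.14, -0.0, 0.614]
contact_force: [-3.5, 3.1, -2.9]
opening: 13.7
grasp_force: 50.0
```

```bash
python3 st.py
```

```text
{'time': 15.35, 'tool_pos': [525.737, 249.133, 99.913], 'tool_rot': [-3.14, -0.0, 0.614], 'contact_force': [-3.453, 3.109, -2.888], 'wrist_torque': [0.573, 0.864, -0.402], 'opening': 13.685, 'grasp_force': 50.048} j6 1.1898
```

Call:
drive_tool --commands '[0,0,0,0,0,-1,1.1,0,0,0,0,0,-1,1.1,0,0,0,0,0,5,1.1,0,0,0,0,0,10,1.1,0,0,0,0,0,15,1.1,0,0,0,0,0,20,1.1,0,0,0,0,0,25,1.1,0,0,0,0,0,30,1.1,0,0,0,0,0,35,1.1,0,0,0,0,0,39,1.1,0,0,0,0,0,43,1.1,0,0,0,0,0,46,1.1,0,0,0,0,0,48.5,1.1,0,0,0,0,0,50,1.1,0,0,0,0,0,51,1.1,0,0,0,0,0,51,1.1]'

```text
time: 16.68
tool_pos: [525.9, 248.1, 99.9]
tool_rot: [3.141, 0.0, -0.274]
contact_force: [-3.7, -1.1, -2.8]
opening: 13.4
grasp_force: 50.1
```

```bash
python3 st.py
```

```text
{'time': 16.683, 'tool_pos': [525.891, 248.121, 99.92], 'tool_rot': [3.141, 0.0, -0.274], 'contact_force': [-3.68, -1.131, -2.845], 'wrist_torque': [-0.146, 0.85, 0.472], 'opening': 13.368, 'grasp_force': 50.063} j6 2.0791
```

Call:
drive_tool --commands '[0,0,0,0,0,0,1.1,0,0,0,0,0,-5,1.1,0,0,0,0,0,-10,1.1,0,0,0,0,0,-15,1.1,0,0,0,0,0,-20,1.1,0,0,0,0,0,-25,1.1,0,0,0,0,0,-30,1.1,0,0,0,0,0,-35,1.1,0,0,0,0,0,-39,1.1,0,0,0,0,0,-43,1.1,0,0,0,0,0,-46,1.1,0,0,0,0,0,-48.5,1.1,0,0,0,0,0,-50,1.1,0,0,0,0,0,-51,1.1,0,0,0,0,0,-51,1.1]'

```text
time: 17.93
tool_pos: [525.7, 249.1, 99.9]
tool_rot: [-3.14, -0.0, 0.616]
contact_force: [-5.5, 3.0, -3.8]
opening: 13.5
grasp_force: 50.0
```

```bash
python3 st.py
```

```text
{'time': 17.933, 'tool_pos': [525.746, 249.136, 99.913], 'tool_rot': [-3.14, -0.0, 0.616], 'contact_force': [-5.475, 2.968, -3.839], 'wrist_torque': [0.516, 0.904, -0.072], 'opening': 13.481, 'grasp_force': 50.001} j6 1.1886
```

It has broken free: only 0.07 N m at the old stop. I'll swing the arm open.

Call:
drive_tool --commands '[0,0,0,0,0,-4,1.1,0,0,0,0,0,-8,1.1,0,0,0,0,0,-12,1.1,0,0,0,0,0,-16,1.1,0,0,0,0,0,-20,1.1,0,0,0,0,0,-24,1.1,0,0,0,0,0,-28,1.1,0,0,0,0,0,-30,1.1,0,0,0,0,0,-30,1.1]'

```text
time: 18.68
tool_pos: [525.2, 249.6, 99.9]
tool_rot: [-3.139, -0.001, 1.14]
contact_force: [-6.5, 3.5, -2.7]
opening: 13.8
grasp_force: 50.0
```

```bash
python3 st.py
```

```text
{'time': 18.683, 'tool_pos': [525.245, 249.58, 99.915], 'tool_rot': [-3.139, -0.001, 1.14], 'contact_force': [-6.465, 3.503, -2.734], 'wrist_torque': [0.667, 1.154, -0.087], 'opening': 13.786, 'grasp_force': 50.0} j6 0.6642
```

Call:
drive_tool --commands '[0,0,0,0,0,-4,1.1,0,0,0,0,0,-8,1.1,0,0,0,0,0,-12,1.1,0,0,0,0,0,-16,1.1,0,0,0,0,0,-20,1.1,0,0,0,0,0,-24,1.1,0,0,0,0,0,-27,1.1,0,0,0,0,0,-29.5,1.1,0,0,0,0,0,-29.5,1.1,0,0,0,0,0,-29.5,1.1]'

```text
time: 19.52
tool_pos: [524.6, 249.7, 99.9]
tool_rot: [-3.139, -0.002, 1.654]
contact_force: [-7.9, 4.3, -1.1]
opening: 13.5
grasp_force: 50.0
```

```bash
python3 st.py
```

```text
{'time': 19.517, 'tool_pos': [524.635, 249.664, 99.867], 'tool_rot': [-3.139, -0.002, 1.654], 'contact_force': [-7.908, 4.349, -1.139], 'wrist_torque': [0.774, 1.449, -0.071], 'opening': 13.54, 'grasp_force': 50.001} j6 0.1507
```

Call:
drive_tool --commands '[0,0,0,0,0,0,4,0,0,0,0,0,0,4,0,0,0,0,0,0,4,0,0,0,0,0,0,4,0,0,-3,0,0,0,4,0,0,-7,0,0,0,4,0,0,-11,0,0,0,4,0,0,-13.5,0,0,0,4,0,0,-13.5,0,0,0,4]'

```text
time: 20.27
tool_pos: [530.2, 249.2, 243.4]
tool_rot: [3.127, -0.002, 1.654]
contact_force: [-0.3, 0.0, 0.1]
opening: 39.9
grasp_force: 0.0
```

```bash
python3 st.py; python3 -c "
from h import *
plan([541,160,235],.963)"
```

```text
{'time': 20.267, 'tool_pos': [530.249, 249.246, 243.352], 'tool_rot': [3.127, -0.002, 1.654], 'contact_force': [-0.257, 0.035, 0.068], 'wrist_torque': [-0.028, 0.054, 0.032], 'opening': 39.89, 'grasp_force': 0.0} j6 0.1506
t cm [-8.98  0.32  0.82] w deg [ 0.76 -0.4  39.57] yaw now [ 3.127e+00 -2.000e-03  1.654e+00] [530.2 249.2 243.4] j1,6 [0.23 0.15]
```

Call:
drive_tool --commands '[-3,0.3,0,0,0,7,4,-6,0.6,0,0,0,14,4,-9,0.75,0,0,0,21,4,-9,0.75,0,0,0,28,4,-9,0.75,0,0,0,35,4,-9,0.75,0,0,0,39.6,4,-9,0.75,0,0,0,39.6,4,-9,0.75,0,0,0,39.6,4,-9,0.75,0,0,0,39.6,4]'

```text
time: 21.02
tool_pos: [541.0, 159.4, 234.8]
tool_rot: [3.141, 0.0, 0.965]
contact_force: [0.2, -0.3, -0.1]
opening: 40.3
grasp_force: 0.0
```

```bash
python3 st.py; python3 - <<'E'
from h import *
c=cam("wrist"); im=arm.read_camera("wrist"); np.save("c3.npy",c[2]); cv2.imwrite("pics/w3.png",im)
print([(round(q["score"],2),np.round(q["box"]).tolist()) for q in arm.look_for("wrist","ring")][:4])
p=proj("wrist",[[540.8,159.9,54]],c)[0].astype(int); print(p)
x,y=max(p[0]-125,0),max(p[1]-94,0); print(x,y)
cv2.imwrite("pics/w3c.png",cv2.resize(im[y:y+188,x:x+250],None,fx=3,fy=3,interpolation=2))
E
```

```text
{'time': 21.017, 'tool_pos': [541.018, 159.383, 234.825], 'tool_rot': [3.141, 0.0, 0.965], 'contact_force': [0.206, -0.309, -0.116], 'wrist_torque': [-0.057, 0.114, -0.016], 'opening': 40.268, 'grasp_force': 0.0} j6 0.6781
[(0.91, [493.0, 216.0, 512.0, 279.0]), (0.82, [211.0, 135.0, 298.0, 222.0]), (0.82, [0.0, 191.0, 52.0, 278.0]), (0.73, [62.0, 196.0, 153.0, 256.0])]
[256 178]
131 84
```

View pics/w3c.png

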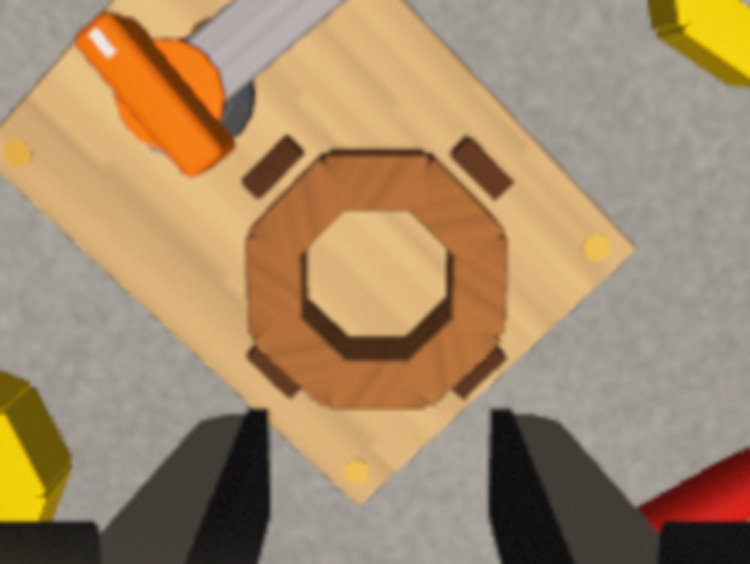

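The arm now stands clear of the ring. In the crop, the ring's top outline spans x 247–507 and y 156–409, squared up with the tool. The right wall (hole edge at 452 to outer edge at 507) is free to grip.

```bash
python3 - <<'E'
from h import *
K,d,_=cam("wrist"); c=(K,d,np.load("c3.npy"))
t=lambda L:(np.array(L)+.5)/3+[131,84]-.5
w=atz("wrist",t([(247,282),(507,282),(377,156),(377,409),(452,282),(306,282)]),54,c)[:,:2]
print(w.round(1), np.linalg.norm(w[0]-w[1]),np.linalg.norm(w[2]-w[3]),np.linalg.norm(w[4]-w[5]))
ce=w[:4].mean(0); v=w[1]-w[0]; u=v/np.linalg.norm(v); print("centre",ce,"face dir",np.degrees(np.arctan2(u[1],u[0])), "wall",(w[1]+w[4])/2, ce+35.5*u)
vl=atz("wrist",t([(247,238),(247,332),(507,240),(507,335)]),54,c)[:,:2]; print("side edges dir",[np.degrees(np.arctan2(*(q)[::-1])) for q in (vl[0]-vl[1],vl[2]-vl[3])])
g=ce+35.5*u
plan([*g,100],.965); plan([*g,48],.965)
E
```

```text
[[504.8 186.3]
 [578.3 135.3]
 [566.  196. ]
 [515.4 123. ]
 [562.8 146.1]
 [521.5 174.7]] 89.4887891993388 88.77005303806263 50.262556516548536
centre [541.12286157 160.14918924] face dir -34.756573043642774 wall [570.55929623 140.68190437] [570.2890063  139.91095806]
side edges dir [np.float64(53.400778366679674), np.float64(57.035860656938986)]
t cm [ 0.06  3.52 13.49] w deg [ 0.    0.   -0.04] yaw now [3.142 0.    0.964] [541.  159.5 234.9] j1,6 [0.07 0.68]
t cm [ 0.06  3.52 18.69] w deg [ 0.    0.   -0.04] yaw now [3.142 0.    0.964] [541.  159.5 234.9] j1,6 [0.07 0.68]
```

Call:
drive_tool --commands '[0.06,3.52,2,0,0,0,4,0.06,3.52,5,0,0,0,4,0.06,3.52,8,0,0,0,4,0.06,3.52,11,0,0,0,4,0.06,3.52,14,0,0,0,4,0.06,3.52,16,0,0,0,4,0.06,3.52,17.5,0,0,0,4,0.06,3.52,18.5,0,0,0,4,0.06,3.52,18.9,0,0,0,4,0.06,3.52,18.9,0,0,0,4]'

```text
time: 21.95
tool_pos: [569.8, 139.8, 45.4]
tool_rot: [-3.141, 0.001, 0.963]
contact_force: [-0.0, -0.8, -0.3]
opening: 40.0
grasp_force: 0.0
```

Call:
drive_tool --commands '[0,0,0,0,0,0,3,0,0,0,0,0,0,2.4,0,0,0,0,0,0,1.6,0,0,0,0,0,0,1.6,0,0,0,0,0,0,1.6,0,0,0,0,0,0,1.6]' --grip_force 20

```text
time: 22.45
tool_pos: [571.0, 139.8, 47.2]
tool_rot: [3.14, -0.001, 0.963]
contact_force: [-1.4, -0.0, 5.2]
opening: 18.9
grasp_force: 19.2
```

```bash
python3 st.py
```

```text
{'time': 22.45, 'tool_pos': [571.047, 139.842, 47.183], 'tool_rot': [3.14, -0.001, 0.963], 'contact_force': [-1.377, -0.016, 5.171], 'wrist_torque': [-0.057, 0.261, -0.003], 'opening': 18.933, 'grasp_force': 19.21} j6 0.6426
```

Call:
drive_tool --commands '[0,0,0,0,0,0,1.6,0,0,-1,0,0,0,1.6,0,0,-3,0,0,0,1.6,0,0,-6,0,0,0,1.6,0,0,-9,0,0,0,1.6,0,0,-11,0,0,0,1.6,0,0,-12,0,0,0,1.6,0,0,-12,0,0,0,1.6,0,0,-12,0,0,0,1.6,0,0,-12,0,0,0,1.6]' --grip_force 30

```text
time: 23.28
tool_pos: [568.9, 139.7, 163.9]
tool_rot: [-3.139, 0.002, 0.963]
contact_force: [-1.1, -0.4, -1.5]
opening: 18.7
grasp_force: 29.1
```

```bash
python3 st.py; python3 - <<'E'
from h import *
plan([555.2,-193.2,165],.965)
cv2.imwrite("pics/s4.png",arm.read_camera("side")); 
E
```

```text
{'time': 23.283, 'tool_pos': [568.856, 139.704, 163.879], 'tool_rot': [-3.139, 0.002, 0.963], 'contact_force': [-1.084, -0.351, -1.472], 'wrist_torque': [-0.093, 0.116, 0.01], 'opening': 18.652, 'grasp_force': 29.074} j6 0.6427
t cm [-28.11  17.89  -0.1 ] w deg [-0.17  0.13 -0.12] yaw now [-3.139e+00  2.000e-03  9.630e-01] [568.9 139.7 163.9] j1,6 [0.03 0.64]
```

Call:
drive_tool --commands '[-1,0.6,0,0,0,0,1.6,-3,1.9,0,0,0,0,1.6,-5.5,3.5,0,0,0,0,1.6,-8,5.1,0,0,0,0,1.6,-10.5,6.7,0,0,0,0,1.6,-13,8.3,0,0,0,0,1.6,-15.5,9.9,0,0,0,0,1.6,-18,11.5,0,0,0,0,1.6,-20.5,13,0,0,0,0,1.6,-23,14.6,0,0,0,0,1.6,-25.5,16.2,0,0,0,0,1.6,-27.3,17.4,0,0,0,0,1.6,-28.1,17.9,0,0,0,0,1.6,-28.1,17.9,0,0,0,0,1.6,-28.1,17.9,0,0,0,0,1.6,-28.1,17.9,0,0,0,0,1.6]'

```text
time: 24.67
tool_pos: [556.4, -191.8, 165.5]
tool_rot: [-3.14, -0.0, 0.964]
contact_force: [0.6, 0.4, -1.1]
opening: 18.7
grasp_force: 29.1
```

```bash
python3 st.py; python3 - <<'E'
from h import *
a=arm.read_camera("top"); b=arm.read_camera("side"); cv2.imwrite("pics/t5.png",a); cv2.imwrite("pics/s5.png",b)
cv2.imwrite("pics/m5.png",np.hstack([cv2.resize(a[130:260,220:350],(390,390),interpolation=2),cv2.resize(b[170:300,220:350],(390,390),interpolation=2)]))
plan([555.2,-193.2,165],.965)
E
```

```text
{'time': 24.667, 'tool_pos': [556.386, -191.765, 165.494], 'tool_rot': [-3.14, -0.0, 0.964], 'contact_force': [0.554, 0.447, -1.117], 'wrist_torque': [-0.087, 0.13, 0.006], 'opening': 18.659, 'grasp_force': 29.074} j6 0.0694
t cm [-0.21 -0.03  0.08] w deg [-0.03 -0.01 -0.02] yaw now [-3.141 -0.     0.965] [ 556.7 -191.7  165.8] j1,6 [-0.54  0.07]
```

View pics/m5.png

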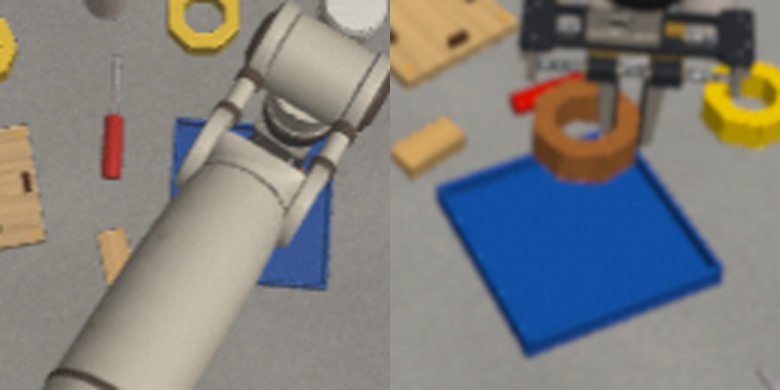

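The ring hangs level above the tray in both views. I'll lower it.

Call:
drive_tool --commands '[-0.2,0,2,0,0,0,1.6,-0.2,0,5,0,0,0,1.6,-0.2,0,8,0,0,0,1.6,-0.2,0,10,0,0,0,1.6,-0.2,0,11.5,0,0,0,1.6,-0.2,0,12.3,0,0,0,1.6,-0.2,0,12.7,0,0,0,1.6,-0.2,0,13,0,0,0,1.6,-0.2,0,13.2,0,0,0,1.6,-0.2,0,13.2,0,0,0,1.6,-0.2,0,13.2,0,0,0,1.6]'

```text
time: 25.68
tool_pos: [556.1, -195.1, 35.0]
tool_rot: [3.14, -0.0, 0.963]
contact_force: [-0.4, -1.0, -0.6]
opening: 18.7
grasp_force: 29.1
```

```bash
python3 st.py
```

```text
{'time': 25.683, 'tool_pos': [556.125, -195.067, 34.964], 'tool_rot': [3.14, -0.0, 0.963], 'contact_force': [-0.383, -1.006, -0.626], 'wrist_torque': [-0.07, 0.087, -0.006], 'opening': 18.651, 'grasp_force': 29.074} j6 0.0656
```

Call:
drive_tool --commands '[0,0,0.05,0,0,0,1.6,0,0,0.1,0,0,0,1.6,0,0,0.15,0,0,0,1.6,0,0,0.15,0,0,0,1.6]'

```text
time: 26.02
tool_pos: [556.1, -195.1, 34.2]
tool_rot: [3.14, -0.0, 0.963]
contact_force: [-3.1, 0.3, 7.8]
opening: 19.0
grasp_force: 29.1
```

```bash
python3 st.py
```

```text
{'time': 26.017, 'tool_pos': [556.113, -195.138, 34.186], 'tool_rot': [3.14, -0.0, 0.963], 'contact_force': [-3.14, 0.256, 7.756], 'wrist_torque': [0.311, 0.549, 0.022], 'opening': 18.996, 'grasp_force': 29.061} j6 0.0656
```

It has touched the floor with 8 N upward. I'll release to 4 cm and retreat straight up.

Call:
drive_tool --commands '[0,0,0,0,0,0,2.5,0,0,0,0,0,0,4,0,0,0,0,0,0,4,0,0,0,0,0,0,4,0,0,-2,0,0,0,4,0,0,-5,0,0,0,4,0,0,-9,0,0,0,4,0,0,-13,0,0,0,4,0,0,-16,0,0,0,4,0,0,-18,0,0,0,4,0,0,-18,0,0,0,4,0,0,-18,0,0,0,4]'

```text
time: 27.02
tool_pos: [556.0, -195.1, 213.3]
tool_rot: [3.139, -0.0, 0.963]
contact_force: [0.7, 0.2, -0.4]
opening: 40.0
grasp_force: 0.0
```

```bash
python3 st.py; python3 - <<'E'
from h import *
c=cam("wrist"); w=arm.read_camera("wrist"); b=arm.read_camera("side"); cv2.imwrite("pics/w6.png",w); cv2.imwrite("pics/s6.png",b)
cv2.imwrite("pics/m6.png",np.hstack([cv2.resize(w,(480,360)),cv2.resize(b[140:300,190:350],(320,320),interpolation=2)[:,:], ]) if 0 else np.hstack([cv2.resize(w,(440,330)),cv2.resize(b[130:295,180:345],(330,330),interpolation=2)]))
for q in arm.look_for("wrist","ring")[:3]:
    x=q["box"]; print(q["score"],np.round(x),atz("wrist",[((x[0]+x[2])/2,(x[1]+x[3])/2)],35,c))
E
```

```text
{'time': 27.017, 'tool_pos': [556.011, -195.064, 213.326], 'tool_rot': [3.139, -0.0, 0.963], 'contact_force': [0.693, 0.177, -0.387], 'wrist_torque': [0.008, 0.085, 0.006], 'opening': 40.019, 'grasp_force': 0.0} j6 0.0656
0.96 [342.   0. 444.  39.] [[ 743.32397215 -144.45424351   35.        ]]
0.8 [176. 135. 261. 224.] [[ 524.32466731 -172.8254637    35.        ]]
```

View pics/m6.png

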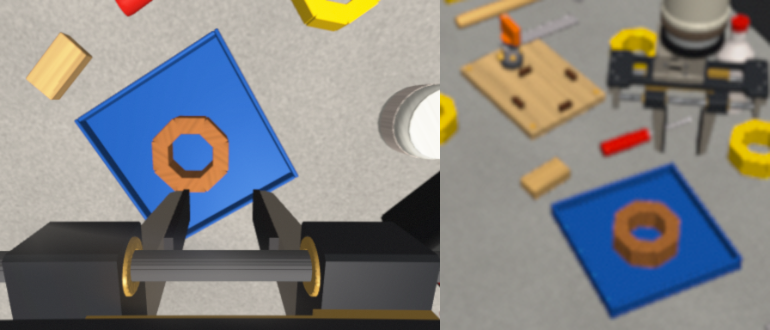

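The ring lies flat near the tray's centre, the clamp arm stands open, and the offcut and screwdriver have not moved. I'll hand it in.

```bash
python3 -c "
from station import arm
print(arm.sign_off())"
```

```text
the job is handed in; nothing more can be done
None
```

The knob broke free after six full strokes and the clamp arm is swung about a quarter turn open. The ring lies flat near the tray's centre, no bystander was touched, and the job is handed in at about 27 s (no verdict was returned).

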